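# Load the reagent cassette into the analyser and switch it on

### The arm

A 6-joint arm with a two-finger parallel gripper is mounted at the origin on the work surface. World frame = base frame: x ahead of the robot, y to its left, z up, the work surface at z = 0. Lengths are in m, angles in rad, forces in N, time in s.
With the tool pointing down it reaches from about 0.35 to 0.775 m from the base axis. Payload 5.5 kg.
Tool frame: the origin (TCP) lies midway between the tips of the shut fingers; the grasp point (between the pads) lies 19 mm behind it; z points along the fingers, y is the line along which they close (so a half turn about z gives the same grasp; the last joint's range is limited). The gripper opens to 85 mm and grips with 20 to 120 N. Pads are 22 mm wide; open, the fingers measure 114 mm over their backs; the gripper's body (76 mm by 85 mm) begins 54 mm behind the grasp point. The pads swing forward as they close: fully open they stand 13 mm farther back than shut.
Start: joints at [1.114, 0.313, 0.046, 1.304, 0, 1.431], TCP at [0.179, 0.546, 0.231] pointing down, gripper open.
Joint ranges: [-2.76, 2.76], [-0.86, 1.69], [-1.03, 1.26], [-2.2, 2.34], [-1.47, 1.5], [-3.14, 3.14]. Speed limits (rad/s): [2.57, 2.57, 3.14, 3.14, 3.14, 3.14].

### API

Orientations are given as a unit quaternion [w, x, y, z].
In Python, from workcell import get_state, read_camera, camera_info, hand_in, recognise gives the robot as it stands.
- The arm moves only by the tool arm_command, never from a script. Its argument "moves" is one flat list of numbers, 7 for each row, row after row: the opening, from -1 (shut) to 1 (fully open), then the shift along the tool's x, y, z in mm, then the turn, a rotation vector about the tool's x, y, z in rad. A call has 1 to 8 rows; each row shifts and turns the commanded pose from where the row before left it, along the tool's axes as they then stand; what a row does not reach is not made up. A row lasts 1/8 s, in which the tool goes at most 62.5 mm and 10.7 degrees, less where a joint would pass 70% of its speed; a pose out of reach is approached as far as the arm can. A call with a gripper value outside its range is refused whole. The fingers move at their own pace and stop on an object; "newtons" is the grip in N (left out, the last holds). Time passes only in rows, so rows that do not move let the fingers close. It gives the time, the measured TCP pose, the force, the opening and the grip force at its end, in the units of the state.
- get_state(): the state, without advancing time (a new reading comes with each control period).
- read_camera(name): name is "side" or "top" or "wrist"; returns (picture, depth): 420x560x3 uint8, blue, green, red; 420x560 float32, m along the optical axis (not along the pixel's ray), 0 where there is no reading.
- camera_info(name): a dict with "fovy" (degrees; the focal length in pixels is half the picture's height over the tangent of half this angle, whatever the lens; pixels are square), "cx", "cy" (the principal point, pixels), "k1" (the pictures are not rectified: a ray, as slopes to the right and down, at radius r is drawn at 1 + k1 r^2 times it, then the intrinsics apply), "eye" and "orientation" of the camera in the world; the wrist camera has in their place "tool_from_camera" (4x4, takes a point from camera to tool coordinates, whose origin is the TCP and whose axes are the flange's). Camera axes: x right, y down, z forward; pixel columns grow to the right and rows downward; lengths in m; the calibration is good to about 2 mm. A picture is of the moment at which its call begins: read the wrist's pose just before it. camera_info takes no time and is no camera call.
- hand_in(): hands the job in; it is judged then, once.
Trained networks look in the newest picture that a camera, given by its name, has taken for a name from the list of things; names that differ only in an ending like _2 or _b are one class to them, and where a whole thing is asked for, a point or a joint stands for the part that bears it (a point fixed in the world has none). Each returns a list of dicts, best first, with "confidence" (0 to 1); they miss things now and then, are a little off and sometimes report something else, mostly with a low value. They report only what shows in the picture. A call takes as long as a camera call. They do not tell look-alikes from the thing itself.
- recognise(camera, label): "point" ([column, row] in pixels, amid what is visible of it).
The state is a dict: "clock": time; "joint_pos": joint angles; "qvel": joint speeds; "tau": joint torques, N m; "tcp_pos": TCP position; "orientation": TCP orientation; "wrist_force": force on the tool from outside, world axes, zero at the start; "ft_torque": the same for the moment, N m; "finger_gap": finger opening in m; "grip_force": force on a finger pad.
Only numpy, scipy, OpenCV 4.12 (cv2) and the standard library are available. Lean on these libraries where they do the work, as an engineer would, in place of code of your own. Each camera call takes 0.05 s, during which the arm holds its last target. There are 200 camera calls.

### The job

Lift the cassette with the single round cap out of the partitioned carton and stand it for a moment by itself on the free bench, because the carton lets you hold it only by its two ends and the bay only by its flat faces. Take it again by the flat faces, stand it square between the two end cheeks of the analyser's bay, wholly on the dark pad, let go, and only then flip the analyser's toggle over from the front stop to the rear stop. Put the cassette down each time, never drop it, and leave the other cassettes and the things on the bench where they stand.

Things in the scene. Friction and masses are not known exactly. Their poses are not given: they have to be found in the camera images.
- cassette: A white plastic reagent cassette, an upright block 62 (x, its long side) x 30 (y, between its flat faces) x 75 mm tall including the 3 mm low detail on its top; origin at the centre of its underside, z up. About 0.2 kg. Its top carries ONE round black cap, 25 mm across, in the middle: this is the one to load. It stands in one of the carton's four lanes.
- spare_two: A white plastic reagent cassette, an upright block 62 (x, its long side) x 30 (y, between its flat faces) x 75 mm tall including the 3 mm low detail on its top; origin at the centre of its underside, z up. About 0.2 kg. Its top carries two small round black caps, 15 mm across. Leave it in its lane.
- spare_bar: A white plastic reagent cassette, an upright block 62 (x, its long side) x 30 (y, between its flat faces) x 75 mm tall including the 3 mm low detail on its top; origin at the centre of its underside, z up. About 0.2 kg. Its top carries a narrow black bar along its length. Leave it in its lane.
- spare_plain: A white plastic reagent cassette, an upright block 62 (x, its long side) x 30 (y, between its flat faces) x 75 mm tall including the 3 mm low detail on its top; origin at the centre of its underside, z up. About 0.2 kg. Its top is a plain white raised panel. Leave it in its lane.
- carton: Fixed open cardboard carton, 144 (x) x 180 (y) x 82 mm high, left or right of the robot; origin: centre of its underside. 4 mm partitions as high as the walls make four lanes along x, 136 x 40 mm, centred at y = -66, -22, 22, 66 mm; inner floor 6 mm up. A cassette stands in each, long side along the lane: about 5 mm free beside each flat face, 30 mm beyond each end.
- analyser: Fixed white analyser, a deck 250 x 250 mm and 50 mm high, origin at the centre of its underside, front facing -x. The bay is on the front half at the right (-y), the toggle on the front half at the left (+y); a sloping screen along the rear (x above 40 mm) rises to 85 mm above the bench.
- bay (a point): Centre of the bay floor, on the deck, 50 mm above the bench; axes as the analyser's. Two fixed aluminium end cheeks, 6 mm thick, 46 mm wide (y), 65 mm high above the deck, inner faces at x = +-35 mm; open to +y and -y. Between them the dark pad, 70 (x) x 46 (y) mm, flush with the deck. The cassette stands there with its long side along x.
- switch (a joint): The toggle's angle: 0 at the front stop (off, leaning 0.5 rad to the analyser's -x), 0.5 upright, 1.0 at the rear stop (on, leaning 0.5 rad to +x). It falls by its own weight to the nearer stop.
- switch_pivot (a point): The toggle's hinge axis (along the analyser's y), 70 mm above the bench, on top of a grey block 34 x 30 mm, 16 mm high, on the deck.
- switch_tip (a point): Centre of the toggle's black ball, 20 mm in diameter, 56 mm from the hinge at the end of a steel rod 10 mm in diameter.
- reagent_bottle: Amber bottle, 56 mm in diameter, 120 mm tall, loose on the bench; origin at the centre of its underside. Leave alone.
- beaker: Glass beaker, 68 mm across, 85 mm tall, loose on the bench; origin at the centre of its underside. Leave alone.
- mouse: Grey computer mouse, 98 (x) x 58 x 30 mm, loose on the bench; origin at the centre of its underside. Leave alone.
Mind the look-alikes: they are no part of the job. What is shaped like the spare_plain but brown, orange or pink is not meant.

How it is judged:
By the outcome, as a careful person would: the job done as asked, in the order asked, and still so for the second after the job is handed in, with the robot touching nothing.
It also fails if it takes over 72 s, if anything falls off the work surface, if the arm or the gripper's body presses on something with over 40 N, if the wrist force passes 120 N, or if a joint passes its speed limit or range.

## Working session

There is one attempt and no reset: what is moved stays moved. The work goes in short steps, Python scripts to look and compute and a tool call to move; the robot and the scene stay as the last step left them, time stands still between calls to the robot, and variables do not carry over. Pictures are saved under pics/ and viewed, at most 12 in all, crops included, and the job is handed in when it is done.

Besides the shell and the picture viewer there is one more tool, called as name(argument=value, ...), one argument or row to a line, values as JSON. arm_command: Moves the arm, as the interface text tells. Its arguments: {"type":"object","properties":{"moves":{"type":"array"},"newtons":{"type":"number"}},"required":["moves"]}

```bash
mkdir -p pics; ls
cat > h.py <<'E'
import numpy as np, cv2
from scipy.spatial.transform import Rotation as R
from workcell import *
def q2R(q): return R.from_quat([q[1],q[2],q[3],q[0]]).as_matrix()
def cam(name,st=None):
    c=camera_info(name); f=210/np.tan(np.radians(c['fovy'])/2)
    K=np.array([[f,0,c['cx']],[0,f,c['cy']],[0,0,1.]])
    if 'eye' in c: T=np.eye(4); o=np.array(c['orientation'],float); T[:3,:3]=o if o.shape==(3,3) else q2R(o); T[:3,3]=c['eye']
    else:
        st=st or get_state(); A=np.eye(4); A[:3,:3]=q2R(st['orientation']); A[:3,3]=st['tcp_pos']
        T=A@np.array(c['tool_from_camera'])
    return K,np.array([c['k1'],0,0,0,0.]),T
def ray(C,px):
    K,D,T=C; u=cv2.undistortPoints(np.array(px,float).reshape(-1,1,2),K,D).reshape(-1,2)
    return np.c_[u,np.ones(len(u))]@T[:3,:3].T, T[:3,3]
def at_z(C,px,z):
    d,e=ray(C,px); return e+d*((z-e[2])/d[:,2])[:,None]
def cloud(C,depth):
    v,u=np.mgrid[0:420,0:560]; d,e=ray(C,np.c_[u.ravel(),v.ravel()])
    return (e+d*depth.reshape(-1,1)).reshape(420,560,3)
def proj(C,P):
    K,D,T=C; X=(np.array(P,float).reshape(-1,3)-T[:3,3])@T[:3,:3]
    return cv2.projectPoints(X,np.zeros(3),np.zeros(3),K,D)[0].reshape(-1,2)
E
cat > a.py <<'E'
from h import *
print(get_state())
for n in ('side','top','wrist'):
    print(n,camera_info(n))
    C=cam(n); im,d=read_camera(n); cv2.imwrite(f'pics/{n}0.png',im); np.savez(f'{n}0.npz',im=im,d=d,K=C[0],D=C[1],T=C[2])
    P=cloud(C,d)
    for l in ('cassette','carton','analyser','bay','switch_tip','switch_pivot','reagent_bottle','beaker','mouse'):
        try: r=recognise(n,l)
        except Exception as e: print(l,e); continue
        for x in r[:5]:
            c,w=map(int,x['point']); print(' ',l,[c,w],round(x['confidence'],2),P[w,c].round(3) if d[w,c] else None)
E
python3 a.py
```

```text
pics
{'clock': 0.0, 'joint_pos': array([1.11438993e+00, 3.13994368e-01, 4.49758087e-02, 1.30358723e+00,
       1.88273548e-05, 1.43118631e+00]), 'qvel': array([ 0.00039383, -0.00024096, -0.00012778,  0.00041647, -0.00038838,
        0.00039361]), 'tau': array([ 9.51954353e-04, -4.80629289e+01,  2.98531240e+01,  1.93438400e-02,
        1.44398487e-04, -8.11577365e-06]), 'tcp_pos': array([0.17891018, 0.54592514, 0.230411  ]), 'orientation': array([-2.74642450e-04,  1.57736594e-01,  9.87480809e-01, -8.62087685e-04]), 'wrist_force': array([0.37359944, 1.27534021, 0.18385658]), 'ft_torque': array([ 0.05355289, -0.0156605 , -0.08278482]), 'grip_force': 0.0, 'finger_gap': 0.08547467638876115}
side {'fovy': 55.06521255351402, 'cx': 282.5978846617519, 'cy': 205.497999296569, 'k1': 0.01805197239179796, 'eye': array([0.35050577, 0.89095713, 0.64082817]), 'orientation': array([ 0.06733546, -0.11213665,  0.86282433, -0.48828831])}
  carton [263, 306] 0.82 [0.536 0.359 0.08 ]
  analyser [310, 176] 0.88 [ 0.571 -0.256  0.053]
  bay [309, 178] 0.84 [ 0.571 -0.24   0.054]
  bay [267, 279] 0.36 [0.55 
[... 725 characters left out ...]
.67 [ 0.574 -0.292  0.049]
  switch_pivot [114, 225] 0.15 [0.531 0.363 0.077]
  reagent_bottle [303, 112] 0.75 [ 0.785 -0.054  0.089]
  beaker [286, 185] 0.91 [ 0.633 -0.018  0.008]
  mouse [258, 294] 0.91 [0.379 0.048 0.03 ]
wrist {'fovy': 67.48704545765405, 'cx': 277.5713110135671, 'cy': 214.6755597872247, 'k1': -0.002025994544518042, 'tool_from_camera': array([[-1.16081638e-03, -9.60975514e-01, -2.76631007e-01,
         7.24228972e-02],
       [ 9.99999325e-01, -1.10274326e-03, -3.65491652e-04,
         2.18541005e-05],
       [ 4.61755490e-05, -2.76631244e-01,  9.60976146e-01,
        -1.41283379e-01],
       [ 0.00000000e+00,  0.00000000e+00,  0.00000000e+00,
         1.00000000e+00]])}
```

View pics/top0.png

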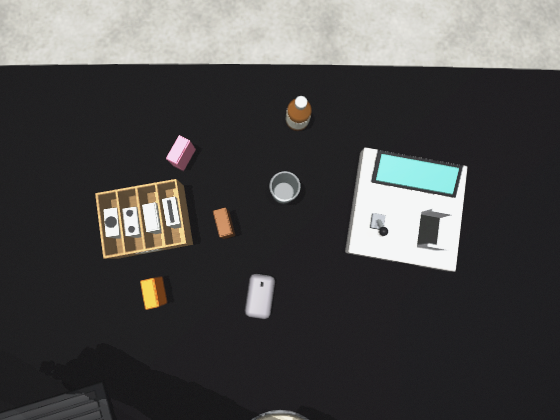

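View pics/side0.png

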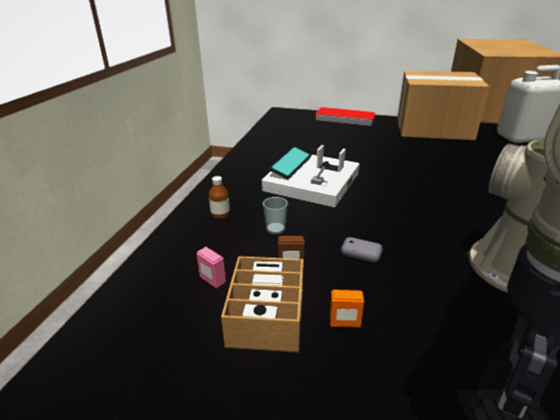

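The top view shows the carton at (143,222). The one-cap cassette is in its leftmost (+y) lane at (111,222), with the two-cap, plain and bar cassettes to its right. The analyser is at (405,210), with its bay pad at (430,230) and toggle ball at (383,231). The bench is free around (315,235). The side view agrees, with the one-cap cassette at (260,311).

```bash
cat > b.py <<'E'
from h import *
def load(n):
    z=np.load(n+'0.npz'); C=(z['K'],z['D'],z['T']); return C,z['im'],z['d'],cloud(C,z['d'])
for n in ('top','side'):
    C,im,d,P=load(n); ok=d>0
    z=P[...,2]; x=P[...,0]; y=P[...,1]
    print(n,'bench z',np.median(z[ok&(abs(x-.48)<.05)&(abs(y+.07)<.04)]))
    m=ok&(abs(x-.535)<.13)&(y>.17)&(y<.45)&(abs(z-.08)<.012)
    l,k,s,c=cv2.connectedComponentsWithStats(m.astype(np.uint8)); i=1+np.argmax(s[1:,4]); 
    r=cv2.minAreaRect(P[l==i][:,:2].astype(np.float32)); print('carton top',r, np.median(P[l==i][:,2]))
    g=im.max(2); wh=ok&(im.min(2)>150)&(y>.3)&(y<.45)&(abs(x-.535)<.1)&(z>.06)
    l,k,s,c=cv2.connectedComponentsWithStats(wh.astype(np.uint8))
    for i in range(1,k):
        if s[i,4]>40: print('white',c[i],s[i,4],cv2.minAreaRect(P[l==i][:,:2].astype(np.float32)),np.median(P[l==i][:,2]))
    m=ok&(abs(z-.05)<.008)&(y<-.12)&(y>-.5)&(x>.38)&(x<.75)
    l,k,s,c=cv2.connectedComponentsWithStats(m.astype(np.uint8)); i=1+np.argmax(s[1:,4])
    print('deck',cv2.minAreaRect(P[l==i][:,:2].astype(np.float32)),np.median(P[l==i][:,2]))
    m=ok&(y<-.15)&(z>.10)&(x>.35)&(x<.75)&(z<.14)
    l,k,s,c=cv2.connectedComponentsWithStats(m.astype(np.uint8))
    for i in range(1,k):
        if s[i,4]>5: Q=P[l==i]; print('high',c[i].round(),s[i,4],Q.mean(0).round(3),Q.min(0).round(3),Q.max(0).round(3))
    dark=ok&(im.max(2)<70)&(abs(z-.05)<.01)&(y<-.2)&(y>-.45)&(x<.6)
    l,k,s,c=cv2.connectedComponentsWithStats(dark.astype(np.uint8))
    for i in range(1,k):
        if s[i,4]>60: print('dark',c[i].round(),cv2.minAreaRect(P[l==i][:,:2].astype(np.float32)))
    # bench objects
    m=ok&(z>.015)&(x>.25)&(x<.85)&(abs(y)<.25)
    l,k,s,c=cv2.connectedComponentsWithStats(m.astype(np.uint8))
    for i in range(1,k):
        if s[i,4]>60: Q=P[l==i]; print('obj',Q.min(0).round(3),Q.max(0).round(3))
E
python3 b.py
```

```text
top bench z -0.0004481949957768627Traceback (most recent call last):
  File "b.py", line 10, in <module>
    r=cv2.minAreaRect(P[l==i][:,:2].astype(np.float32)); print('carton top',r, np.median(P[l==i][:,2]))
cv2.error: OpenCV(4.12.0) /io/opencv/modules/imgproc/src/convhull.cpp:143: error: (-215:Assertion failed) total >= 0 && (depth == CV_32F || depth == CV_32S) in function 'convexHull'
```

```bash
sed -i 's/cv2.minAreaRect(\(P\[l==i\]\[:,:2\]\).astype(np.float32))/mar(\1)/g; s/^from h import \*/from h import *\nmar=lambda a: tuple(np.round(np.hstack(cv2.minAreaRect(np.array(a,np.float32,order="C"))),3))/' b.py; python3 b.py
```

```text
top bench z -0.0004481949957768627Traceback (most recent call last):
  File "b.py", line 11, in <module>
    r=mar(P[l==i][:,:2]); print('carton top',r, np.median(P[l==i][:,2]))
  File "b.py", line 2, in <lambda>
    mar=lambda a: tuple(np.round(np.hstack(cv2.minAreaRect(np.array(a,np.float32,order="C"))),3))
                                           ~~~~~~~~~~~~~~~^^^^^^^^^^^^^^^^^^^^^^^^^^^^^^^^^^
cv2.error: OpenCV(4.12.0) /io/opencv/modules/imgproc/src/convhull.cpp:143: error: (-215:Assertion failed) total >= 0 && (depth == CV_32F || depth == CV_32S) in function 'convexHull'
```

```bash
sed -i 's/l,k,s,c=/k,l,s,c=/' b.py; python3 b.py
```

```text
top bench z -0.0004481949957768627
carton top (np.float64(0.547), np.float64(0.305), np.float64(0.146), np.float64(0.182), np.float64(10.491)) 0.07886770852592151
white [130.58769231 221.14153846] 325 (np.float64(0.54), np.float64(0.33), np.float64(0.063), np.float64(0.034), np.float64(9.994)) 0.07725769410482852
white [111.10294118 222.11397059] 272 (np.float64(0.538), np.float64(0.37), np.float64(0.062), np.float64(0.031), np.float64(4.618)) 0.07753834408738325
deck (np.float64(0.572), np.float64(-0.299), np.float64(0.253), np.float64(0.251), np.float64(79.498)) 0.049360298536822333
high [441. 212.] 88 [ 0.555 -0.347  0.112] [ 0.549 -0.37   0.101] [ 0.563 -0.324  0.118]
high [383. 230.] 82 [ 0.515 -0.214  0.122] [ 0.505 -0.224  0.101] [ 0.528 -0.205  0.13 ]
high [437. 247.] 79 [ 0.481 -0.333  0.113] [ 0.474 -0.356  0.101] [ 0.487 -0.312  0.117]
dark [428. 229.] (np.float64(0.52), np.float64(-0.341), np.float64(0.043), np.float64(0.066), np.float64(79.799))
obj [ 0.77  -0.074  0.016] [ 0.821 -0.019  0.124]
obj [0.67  0.203 0.015] [0.738 0.25  0.078]
obj [ 0.455 -0.25   0.015] [ 0.71
[... 724 characters left out ...]
.256), np.float64(0.25), np.float64(79.852)) 0.05186382867746864
high [367.  54.] 381 [ 0.548 -1.991  0.12 ] [ 0.351 -2.02   0.1  ] [ 0.749 -1.962  0.14 ]
high [320. 150.] 40 [ 0.557 -0.343  0.11 ] [ 0.551 -0.371  0.1  ] [ 0.564 -0.323  0.119]
high [341. 154.] 39 [ 0.483 -0.327  0.111] [ 0.477 -0.352  0.1  ] [ 0.49  -0.307  0.119]
high [325. 165.] 47 [ 0.518 -0.212  0.119] [ 0.506 -0.221  0.1  ] [ 0.53  -0.203  0.132]
obj [ 0.455 -0.25   0.015] [ 0.717 -0.148  0.132]
obj [ 0.77  -0.061  0.015] [ 0.826 -0.013  0.123]
obj [ 0.585 -0.045  0.015] [0.651 0.025 0.09 ]
obj [0.487 0.106 0.015] [0.634 0.25  0.086]
obj [0.326 0.016 0.015] [0.425 0.081 0.036]
obj [0.671 0.208 0.015] [0.739 0.25  0.079]
```

```bash
cat > plan.py <<'E'
from h import *
def plan(p,az):
    """shift (tool axes, mm) then turn (rotvec) from measured pose to vertical pose at p, tool x azimuth az deg"""
    s=get_state(); A=q2R(s['orientation']); a=np.radians(az); x=np.array([np.cos(a),np.sin(a),0]); z=np.array([0,0,-1.])
    B=np.c_[x,np.cross(z,x),z]
    print('t',s['clock'],'az',np.degrees(np.arctan2(A[1,0],A[0,0])).round(2),'shift mm',(A.T@(np.array(p)-s['tcp_pos'])*1000).round(1),'turn',R.from_matrix(A.T@B).as_rotvec().round(4),'gap',s['finger_gap'],'F',s['wrist_force'].round(1))
if __name__=='__main__':
    import sys; v=list(map(float,sys.argv[1:])); plan(v[:3],v[3])
E
python3 plan.py .538 .372 .22 98
```

```text
t 1.5 az 161.85 shift mm [-395.3  -53.9   11.3] turn [ 0.     -0.      1.1144] gap 0.08571315524289012 F [ 0.1 -0.  -1. ]
```

arm_command(
  moves=[1,-49.5,-6.7,1.4,0,0,0,1,-49.5,-6.7,1.4,0,0,0,1,-49.5,-6.7,1.4,0,0,0,1,-49.5,-6.7,1.4,0,0,0,1,-49.5,-6.7,1.4,0,0,0,1,-49.5,-6.7,1.4,0,0,0,1,-49.5,-6.7,1.4,0,0,0,1,-49.5,-6.7,1.4,0,0,0],
  newtons=40,
)

```text
clock: 2.5
tcp_pos: [0.5402, 0.3713, 0.2201]
orientation: [0.0, 0.158, 0.987, 0.0]
wrist_force: [-0.1, 0.2, -0.3]
finger_gap: 0.0853
grip_force: 0.0
```

arm_command(
  moves=[1,0,0,0,0,0,0.16,1,0,0,0,0,0,0.16,1,0,0,0,0,0,0.16,1,0,0,0,0,0,0.16,1,0,0,0,0,0,0.16,1,0,0,0,0,0,0.16,1,0,0,0,0,0,0.154,1,0,0,0,0,0,0],
)

```text
clock: 3.5
tcp_pos: [0.5387, 0.3721, 0.22]
orientation: [-0.0, 0.655, 0.755, -0.0]
wrist_force: [-0.4, 0.2, -0.1]
finger_gap: 0.0854
grip_force: 0.0
```

```bash
python3 plan.py .538 .372 .22 98
cat > w.py <<'E'
from h import *
import sys
n=sys.argv[1]; s=get_state(); C=cam('wrist',s); im,d=read_camera('wrist'); cv2.imwrite(f'pics/{n}.png',im); np.savez(n+'0.npz',im=im,d=d,K=C[0],D=C[1],T=C[2])
E
python3 w.py w1
```

```text
t 3.5 az 98.12 shift mm [-0.  -0.7  0. ] turn [-0.0001 -0.      0.002 ] gap 0.08543665177602446 F [-0.4  0.2 -0.1]
```

View pics/w1.png

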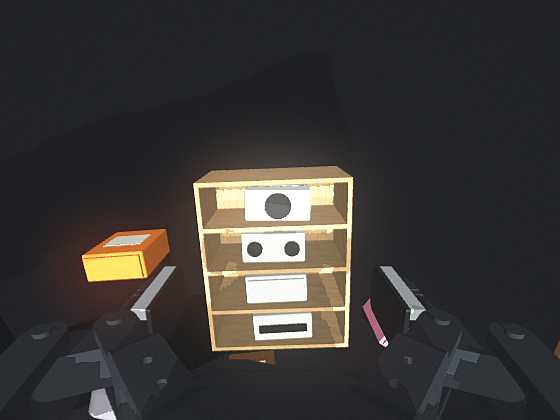

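The wrist view shows the carton straight ahead. The one-cap cassette is in the top (+y) lane, with its cap at (278,206).

```bash
cat > c.py <<'E'
from h import *
import sys
mar=lambda a: np.round(np.hstack(cv2.minAreaRect(np.array(a,np.float32,order="C"))),4)
z=np.load(sys.argv[1]+'0.npz'); C=(z['K'],z['D'],z['T']); im=z['im']; d=z['d']; P=cloud(C,d)
x0,x1,y0,y1=map(int,sys.argv[2:6])
hsv=cv2.cvtColor(im,cv2.COLOR_BGR2HSV); roi=np.zeros(d.shape,bool); roi[y0:y1,x0:x1]=1
wh=roi&(hsv[...,1]<40)&(hsv[...,2]>170)&(P[...,2]>float(sys.argv[6])-.006)
bl=roi&(hsv[...,2]<60)
for nm,m in(('white',wh),('black',bl)):
    k,l,s,c=cv2.connectedComponentsWithStats(m.astype(np.uint8))
    i=1+np.argmax(s[1:,4]); v,u=np.nonzero(l==i); zz=np.median(P[l==i][:,2])
    print(nm,s[i],c[i].round(1),'z',zz.round(4),'rect depthcloud',mar(P[l==i][:,:2]),'mean',P[l==i].mean(0).round(4)); Q=at_z(C,np.c_[u,v],float(sys.argv[6])); print('  rect at z',mar(Q[:,:2]),'mean',Q.mean(0).round(4))
E
python3 c.py w1 235 325 183 230 .079
cat > c2.py <<'E'
from h import *
z=np.load('w10.npz'); C=(z['K'],z['D'],z['T']); P=cloud(C,z['d']); d=z['d']
m=(d>0)&(abs(P[...,2]-.081)<.008)&(P[...,1]>.19)&(P[...,0]>.44)&(P[...,0]<.66); k,l,s,c=cv2.connectedComponentsWithStats(m.astype(np.uint8)); i=1+np.argmax(s[1:,4])
print(cv2.minAreaRect(np.array(P[l==i][:,:2],np.float32,order='C')),np.median(P[l==i][:,2]))
E
python3 c2.py
```

```text
white [ 245  189   66   32 1492] [277.4 203.4] z 0.0765 rect depthcloud [0.5326 0.3995 0.0617 0.0867 8.1629] mean [0.5364 0.3722 0.0778]
  rect at z [0.5366 0.3713 0.0608 0.0296 8.0561] mean [0.5364 0.3725 0.079 ]
((0.5445786714553833, 0.30521461367607117), (0.14469781517982483, 0.18089058995246887), 10.22778034210205) 0.07920840570231472Traceback (most recent call last):
  File "c.py", line 11, in <module>
    i=1+np.argmax(s[1:,4]); v,u=np.nonzero(l==i); zz=np.median(P[l==i][:,2])
        ~~~~~~~~~^^^^^^^^^
    return _wrapfunc(a, 'argmax', axis=axis, out=out, **kwds)
    return bound(*args, **kwds)
ValueError: attempt to get argmax of an empty sequence
```

```bash
python3 plan.py .5365 .3715 .028 98.1
```

```text
t 3.55 az 98.19 shift mm [ -0.3  -2.3 192.1] turn [-0.     -0.0001  0.0015] gap 0.08503130346258067 F [ 0.3 -0.5  0.4]
```

arm_command(
  moves=[1,-0.3,-2.3,40,0,0,0,1,0,0,40,0,0,0,1,0,0,32,0,0,0,1,0,0,25,0,0,0,1,0,0,20,0,0,0,1,0,0,20,0,0,0,1,0,0,15,0,0,0,1,0,0,0,0,0,0],
)

```text
clock: 4.55
tcp_pos: [0.5358, 0.3711, 0.027]
orientation: [-0.0, 0.656, 0.755, -0.001]
wrist_force: [0.4, 0.8, 0.5]
finger_gap: 0.0856
grip_force: 0.0
```

arm_command(
  moves=[0.2,0,0,0,0,0,0,0,0,0,0,0,0,0,-0.2,0,0,0,0,0,0,-0.2,0,0,0,0,0,0,-0.2,0,0,0,0,0,0,-0.2,0,0,0,0,0,0],
  newtons=40,
)

```text
clock: 5.3
tcp_pos: [0.5374, 0.372, 0.0294]
orientation: [0.0, 0.656, 0.755, 0.001]
wrist_force: [1.3, 0.8, 6.0]
finger_gap: 0.0615
grip_force: 44.4
```

arm_command(
  moves=[-0.3,0,0,-5,0,0,0,-0.3,0,0,-15,0,0,0,-0.3,0,0,-25,0,0,0,-0.3,0,0,-30,0,0,0,-0.3,0,0,-30,0,0,0,-0.3,0,0,-30,0,0,0,-0.3,0,0,-20,0,0,0,-0.3,0,0,0,0,0,0],
)

```text
clock: 6.3
tcp_pos: [0.5374, 0.3721, 0.1856]
orientation: [0.001, 0.656, 0.755, 0.002]
wrist_force: [0.2, 0.2, -1.5]
finger_gap: 0.0617
grip_force: 44.0
```

```bash
python3 plan.py .47 -.05 .18 80; python3 w.py w2
```

```text
t 6.3 az 98.02 shift mm [-408.5 -125.7    4.6] turn [ 0.0035 -0.0021  0.3146] gap 0.061672922187466624 F [ 0.2  0.2 -1.5]
```

View pics/w2.png

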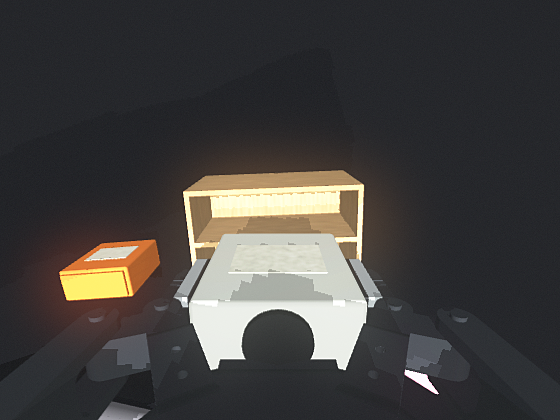

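It is held upright, with the cap at (278,340) and the flat face square between the fingers. I'll check the tilt from depth and get the shift to the bench spot.

```bash
python3 plan.py .48 -.06 .18 80
cat > t.py <<'E'
from h import *
z=np.load('w20.npz'); C=(z['K'],z['D'],z['T']); P=cloud(C,z['d'])
for b in ((235,300,225,330),(305,360,205,240)):
    Q=P[b[0]:b[1],b[2]:b[3]][z['d'][b[0]:b[1],b[2]:b[3]]>0]
    c=np.median(Q,0); Q=Q[np.linalg.norm(Q-c,axis=1)<.06]; u,s,v=np.linalg.svd(Q-Q.mean(0)); print(Q.mean(0).round(4),Q.min(0).round(3),Q.max(0).round(3),'normal',v[2].round(3),s.round(3))
E
python3 t.py
```

```text
t 6.35 az 98.02 shift mm [-419.5 -116.4    3.5] turn [ 0.0013 -0.0008  0.3146] gap 0.061363799459472554 F [-0.   0.4 -1.8]
[0.5333 0.3852 0.2037] [0.505 0.381 0.165] [0.561 0.389 0.232] normal [-0.139  0.99   0.003] [1.543 1.079 0.027]
[0.5159 0.3708 0.2332] [0.509 0.358 0.231] [0.524 0.387 0.265] normal [ 0.272  0.112 -0.956] [0.284 0.157 0.121]
```

arm_command(
  moves=[-0.3,-30,-8,0,0,0,0,-0.3,-48,-13.5,0,0,0,0,-0.3,-55,-15,0,0,0,0,-0.3,-55,-15,0,0,0,0,-0.3,-55,-15,0,0,0,0,-0.3,-55,-15,0,0,0,0,-0.3,-55,-15,0,0,0,0,-0.3,-40,-12,0,0,0,0],
)

```text
clock: 7.35
tcp_pos: [0.4825, -0.0347, 0.1818]
orientation: [-0.001, 0.656, 0.754, -0.001]
wrist_force: [0.2, 0.9, -2.4]
finger_gap: 0.062
grip_force: 44.2
```

arm_command(
  moves=[-0.3,-26.5,-8,0,0,0,0.04,-0.3,0,0,0,0,0,0.08,-0.3,0,0,0,0,0,0.08,-0.3,0,0,0,0,0,0.08,-0.3,0,0,0,0,0,0.035,-0.3,0,0,0,0,0,0],
)

```text
clock: 8.1
tcp_pos: [0.4792, -0.0599, 0.1824]
orientation: [-0.001, 0.766, 0.643, -0.0]
wrist_force: [0.4, -0.4, -1.7]
finger_gap: 0.0619
grip_force: 44.1
```

```bash
python3 plan.py .48 -.06 .0240 80
```

```text
t 8.1 az 80.02 shift mm [  0.    1.  158.4] turn [-0.0013 -0.0002  0.0003] gap 0.06188630813591723 F [ 0.4 -0.4 -1.7]
```

arm_command(
  moves=[-0.3,0,0,25,0,0,0,-0.3,0,0,35,0,0,0,-0.3,0,0,35,0,0,0,-0.3,0,0,30,0,0,0,-0.3,0,0,18,0,0,0,-0.3,0,0,9,0,0,0,-0.3,0,0,3,0,0,0,-0.3,0,0,0,0,0,0],
)

```text
clock: 9.1
tcp_pos: [0.4802, -0.0602, 0.0285]
orientation: [0.0, 0.766, 0.643, 0.0]
wrist_force: [-0.5, -0.1, -1.0]
finger_gap: 0.0614
grip_force: 44.2
```

arm_command(
  moves=[-0.3,0,0,1,0,0,0,-0.3,0,0,1,0,0,0,-0.3,0,0,0,0,0,0],
)

```text
clock: 9.48
tcp_pos: [0.4798, -0.0601, 0.0263]
orientation: [0.0, 0.766, 0.643, 0.0]
wrist_force: [0.8, 0.5, -1.5]
finger_gap: 0.0617
grip_force: 44.2
```

arm_command(
  moves=[-0.3,0,0,1,0,0,0,-0.3,0,0,0,0,0,0],
)

```text
clock: 9.72
tcp_pos: [0.4796, -0.0601, 0.025]
orientation: [-0.0, 0.766, 0.643, 0.0]
wrist_force: [-0.1, 0.6, -2.3]
finger_gap: 0.0617
grip_force: 44.2
```

arm_command(
  moves=[-0.3,0,0,1,0,0,0,-0.3,0,0,0,0,0,0],
)

```text
clock: 9.98
tcp_pos: [0.4796, -0.0601, 0.024]
orientation: [-0.0, 0.766, 0.643, -0.0]
wrist_force: [-0.7, -0.4, -1.4]
finger_gap: 0.0614
grip_force: 44.2
```

arm_command(
  moves=[-0.3,0,0,0.7,0,0,0,-0.3,0,0,0,0,0,0],
)

```text
clock: 10.22
tcp_pos: [0.4797, -0.0601, 0.0234]
orientation: [-0.0, 0.766, 0.643, 0.0]
wrist_force: [-0.7, 0.4, -1.7]
finger_gap: 0.0622
grip_force: 44.3
```

arm_command(
  moves=[-0.3,0,0,0.5,0,0,0,-0.3,0,0,0,0,0,0],
)

```text
clock: 10.48
tcp_pos: [0.4797, -0.0601, 0.0233]
orientation: [0.0, 0.766, 0.643, 0.0]
wrist_force: [-2.1, 0.3, 4.1]
finger_gap: 0.0613
grip_force: 44.7
```

Contact. Release, rise straight up, turn a quarter.

arm_command(
  moves=[0,0,0,0,0,0,0,0.5,0,0,0,0,0,0,1,0,0,0,0,0,0,1,0,0,-20,0,0,0,1,0,0,-40,0,0,0,1,0,0,-50,0,0,0,1,0,0,-50,0,0,0,1,0,0,-30,0,0,0],
)

```text
clock: 11.48
tcp_pos: [0.4806, -0.0604, 0.2155]
orientation: [0.001, 0.766, 0.643, 0.001]
wrist_force: [-0.2, -0.6, -0.3]
finger_gap: 0.0853
grip_force: 0.0
```

arm_command(
  moves=[1,0,0,0,0,0,-0.1,1,0,0,0,0,0,-0.18,1,0,0,0,0,0,-0.18,1,0,0,0,0,0,-0.18,1,0,0,0,0,0,-0.18,1,0,0,0,0,0,-0.18,1,0,0,0,0,0,-0.18,1,0,0,0,0,0,-0.18],
)

```text
clock: 12.48
tcp_pos: [0.4797, -0.0601, 0.2126]
orientation: [-0.0, 0.189, 0.982, 0.0]
wrist_force: [0.3, 0.3, 0.7]
finger_gap: 0.0853
grip_force: 0.0
```

arm_command(
  moves=[1,0,0,0,0,0,-0.15,1,0,0,0,0,0,-0.06,1,0,0,0,0,0,0],
)

```text
clock: 12.85
tcp_pos: [0.4797, -0.0602, 0.2127]
orientation: [-0.0, 0.088, 0.996, 0.0]
wrist_force: [0.3, 0.6, -0.1]
finger_gap: 0.0852
grip_force: 0.0
```

```bash
python3 plan.py .48 -.06 .045 170;python3 w.py w3; python3 c.py w3 100 460 150 420 .0735
```

```text
t 12.85 az 169.89 shift mm [ -0.3   0.2 167.7] turn [ 0.0001 -0.0001 -0.002 ] gap 0.08520276190677269 F [ 0.3  0.6 -0.1]
white [259 170  32  36 771] [274.7 182. ] z 0.0706 rect depthcloud [ 4.43600e-01 -5.57000e-02  2.90000e-02  7.22000e-02  7.88524e+01] mean [ 0.4577 -0.0586  0.0717]
  rect at z [ 4.62500e-01 -5.97000e-02  2.85000e-02  3.22000e-02  7.98181e+01] mean [ 0.4574 -0.0586  0.0735]
black [  100   150   360   270 78071] [294.2 287.9] z -0.0007 rect depthcloud [ 6.06100e-01 -4.66000e-02  5.09500e-01  3.75600e-01  7.20638e+01] mean [ 0.5161 -0.0471  0.1107]
  rect at z [ 5.79000e-01 -7.55000e-02  4.10800e-01  3.02300e-01  7.98113e+01] mean [ 0.5728 -0.0603  0.0735]
```

View pics/w3.png

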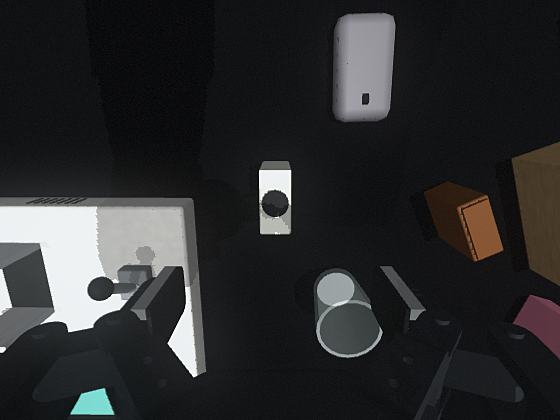

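The cassette stands upright and alone at (275,200), square to the fingers. Nothing has been disturbed: the beaker is at (345,310) and the mouse at (363,68).

arm_command(
  moves=[1,-0.3,0.2,25,0,0,0,1,0,0,40,0,0,0,1,0,0,40,0,0,0,1,0,0,35,0,0,0,1,0,0,25,0,0,0,1,0,0,12,0,0,0,1,0,0,0,0,0,0],
)

```text
clock: 13.78
tcp_pos: [0.4796, -0.0599, 0.0355]
orientation: [-0.001, 0.088, 0.996, 0.0]
wrist_force: [0.3, 0.3, -0.1]
finger_gap: 0.0851
grip_force: 0.0
```

arm_command(
  moves=[0.3,0,0,0,0,0,0,0,0,0,0,0,0,0,-0.2,0,0,0,0,0,0,-0.4,0,0,0,0,0,0,-0.6,0,0,0,0,0,0,-0.8,0,0,0,0,0,0,-0.8,0,0,0,0,0,0,-0.8,0,0,0,0,0,0],
  newtons=40,
)

```text
clock: 14.78
tcp_pos: [0.4806, -0.0604, 0.0366]
orientation: [0.001, 0.088, 0.996, -0.0]
wrist_force: [-0.8, -0.9, 5.4]
finger_gap: 0.0294
grip_force: 40.1
```

arm_command(
  moves=[-0.8,0,0,-5,0,0,0,-0.8,0,0,-20,0,0,0,-0.8,0,0,-35,0,0,0,-0.8,0,0,-40,0,0,0,-0.8,0,0,-40,0,0,0,-0.8,0,0,-30,0,0,0,-0.8,0,0,-5,0,0,0,-0.8,0,0,0,0,0,0],
)

```text
clock: 15.78
tcp_pos: [0.4796, -0.0598, 0.21]
orientation: [-0.001, 0.088, 0.996, 0.0]
wrist_force: [0.1, -0.5, -1.2]
finger_gap: 0.0298
grip_force: 39.7
```

```bash
python3 plan.py .42 -.32 .21 169.8
```

```text
t 15.775 az 169.93 shift mm [ 1.310e+01 -2.666e+02 -1.000e-01] turn [ 0.0003 -0.0011  0.0022] gap 0.029760487757350625 F [ 0.1 -0.5 -1.2]
```

arm_command(
  moves=[-0.8,1,-20,0,0,0,0,-0.8,2,-40,0,0,0,0,-0.8,2,-45,0,0,0,0,-0.8,2,-45,0,0,0,0,-0.8,2,-45,0,0,0,0,-0.8,2,-42,0,0,0,0,-0.8,2,-29.6,0,0,0,0.002,-0.8,0,0,0,0,0,0],
)

```text
clock: 16.77
tcp_pos: [0.4193, -0.3214, 0.2084]
orientation: [-0.001, 0.09, 0.996, 0.001]
wrist_force: [0.7, 1.0, -2.0]
finger_gap: 0.0297
grip_force: 40.0
```

```bash
python3 plan.py .52 -.338 .21 169.8; python3 w.py w4; python3 w.py w5
cat > v.py <<'E'
from h import *
import sys
mar=lambda a: np.round(np.hstack(cv2.minAreaRect(np.array(a,np.float32,order="C"))),4)
z=np.load(sys.argv[1]+'0.npz'); C=(z['K'],z['D'],z['T']); P=cloud(C,z['d']); im=z['im']; d=z['d']
x,y,h=P[...,0],P[...,1],P[...,2]
m=(d>0)&(x>.44)&(x<.60)&(y<-.29)&(y>-.4)&(h>.107)&(h<.12)
k,l,s,c=cv2.connectedComponentsWithStats(m.astype(np.uint8))
for i in range(1,k):
    if s[i,4]>30: Q=P[l==i]; print('cheek',s[i],mar(Q[:,:2]),np.median(Q,0).round(4),Q.max(0).round(4))
m=(d>0)&(im.max(2)<70)&(abs(h-.05)<.008)&(x>.45)&(x<.58)&(y<-.29)&(y>-.4)
k,l,s,c=cv2.connectedComponentsWithStats(m.astype(np.uint8))
for i in range(1,k):
    if s[i,4]>60: print('pad',s[i],mar(P[l==i][:,:2]),np.median(P[l==i],0).round(4))
m=(d>0)&(im.max(2)<80)&(h>.09)&(h<.14)&(y>-.26)&(y<-.17)
if m.any(): print('ball',np.median(P[m],0).round(4),P[m].min(0).round(3),P[m].max(0).round(3))
# held cassette top face
m=(d>0)&(h>.235)&(h<.26)&(im.min(2)>90)
if m.any(): print('held',P[m].mean(0).round(4),mar(P[m][:,:2]))
E
python3 v.py w4
```

```text
t 16.775 az 169.62 shift mm [-102.1    1.8   -1.9] turn [ 0.0021 -0.003  -0.0031] gap 0.02967206120846097 F [ 0.7  1.  -2. ]
ball [ 0.5053 -0.2164  0.1228] [ 0.502 -0.225  0.114] [ 0.515 -0.208  0.128]
held [ 0.4069 -0.3188  0.2421] [ 0.4111 -0.3133  0.0613  0.0638 13.4338]
```

View pics/w4.png

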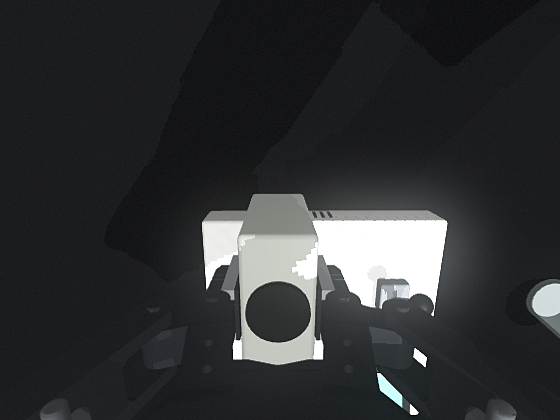

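The camera looks past the held cassette towards the robot, so the cassette (cap at (278,312)) hides the bay. I'll go past the bay and look back at it.

```bash
python3 plan.py .605 -.354 .22 169.8
```

```text
t 16.875 az 169.77 shift mm [-188.4   -1.1  -11.5] turn [ 0.0026 -0.0028 -0.0005] gap 0.029404035752462487 F [-0.2  0.4 -2.9]
```

arm_command(
  moves=[-0.8,-12,0,-10,0,0,0,-0.8,-30,-0.2,-1,0,0,0,-0.8,-40,-0.2,0,0,0,0,-0.8,-40,-0.2,0,0,0,0,-0.8,-36,-0.2,0,0,0,0,-0.8,-22,-0.2,0,0,0,0,-0.8,-8,0,0,0,0,0,-0.8,0,0,0,0,0,0],
)

```text
clock: 17.88
tcp_pos: [0.6054, -0.3533, 0.221]
orientation: [-0.001, 0.088, 0.996, 0.001]
wrist_force: [-0.8, -1.1, -0.5]
finger_gap: 0.0298
grip_force: 40.1
```

```bash
python3 plan.py .52 -.338 .21 169.8; python3 w.py w6;  python3 v.py w6
```

```text
t 17.875 az 169.89 shift mm [86.8  0.1 11.2] turn [ 0.0009 -0.0016  0.0015] gap 0.02980578405290622 F [-0.8 -1.1 -0.5]
cheek [240  40  65  12 766] [ 4.79700e-01 -3.34500e-01  4.60000e-02  6.60000e-03  7.96328e+01] [ 0.4801 -0.3344  0.1135] [ 0.4867 -0.3115  0.1163]
cheek [243 149  59   8 471] [ 5.54200e-01 -3.48300e-01  4.55000e-02  5.60000e-03  7.97634e+01] [ 0.5541 -0.3483  0.1136] [ 0.5608 -0.3256  0.1154]
pad [ 249   66   50   79 3748] [ 5.17100e-01 -3.41300e-01  4.56000e-02  6.98000e-02  7.96642e+01] [ 0.5151 -0.3411  0.0491]
ball [ 0.5141 -0.2205  0.1242] [ 0.504 -0.227  0.09 ] [ 0.529 -0.209  0.129]
held [ 0.5911 -0.3505  0.2536] [ 6.00100e-01 -3.51600e-01  4.11000e-02  5.82000e-02  7.87642e+01]
```

View pics/w6.png

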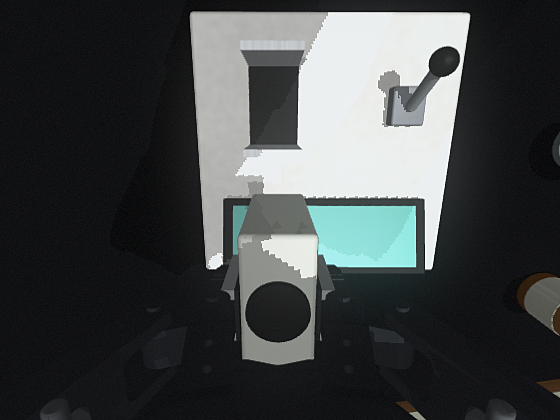

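The view shows the bay pad at (274,105) between its cheeks, the toggle ball at (444,61) leaning to the front, and the held cassette at (278,300).

```bash
cat > e.py <<'E'
from h import *
z=np.load('w60.npz'); d=z['d']; M=np.array(camera_info('wrist')['tool_from_camera']); P=cloud((z['K'],z['D'],M),d)
def plane(b):
    Q=P[b[0]:b[1],b[2]:b[3]].reshape(-1,3); Q=Q[d[b[0]:b[1],b[2]:b[3]].ravel()>0]; c=np.median(Q,0); Q=Q[np.linalg.norm(Q-c,axis=1)<.05]
    n=np.linalg.svd(Q-Q.mean(0))[2][2]; print(b,'tool mm',(Q.mean(0)*1e3).round(1),(Q.min(0)*1e3).round(1),(Q.max(0)*1e3).round(1),'n',n.round(3))
plane((200,230,262,295)); plane((242,275,245,312))
C=(z['K'],z['D'],M)
# cap (circle) centre on top plane, tool z of the cap top
m=np.zeros(d.shape,bool); m[270:350,235:322]=1; m&=(z['im'].max(2)<45)
k,l,s,c=cv2.connectedComponentsWithStats(m.astype(np.uint8)); i=1+np.argmax(s[1:,4]); v,u=np.nonzero(l==i); print(s[i]); q=P[l==i]; zt=np.median(q[:,2]); Q=at_z(C,np.c_[u,v],zt); print('cap tool mm',(Q.min(0)*1e3).round(1),(Q.max(0)*1e3).round(1))
E
python3 e.py; python3 plan.py .517 -.3413 .19 169.7
```

```text
(200, 230, 262, 295) tool mm [34.1  0.5 -6.6] [ 33.5  -7.9 -29.4] [34.7  8.9 20.7] n [-1.    -0.004  0.001]
(242, 275, 245, 312) tool mm [ 24.8   0.4 -34. ] [ 17.7 -12.  -35.8] [ 31.7  12.9 -32.4] n [ 0.017 -0.003  1.   ]
[ 246  282   65   60 3099]
cap tool mm [ -9.  -11.8 -36.9] [ 16.6  12.6 -36.9]
t 17.925 az 169.85 shift mm [88.7 -3.4 31.6] turn [ 0.0007 -0.0014  0.0026] gap 0.029400951922860793 F [ 0.3 -0.5 -1.5]
```

arm_command(
  moves=[-0.8,15,-0.5,5,0,0,0.001,-0.8,24,-1,12,0,0,0.001,-0.8,24,-1,15,0,0,0,-0.8,15,-1,15,0,0,0,-0.8,7.3,-0.4,13,0,0,0,-0.8,0,0,0,0,0,0],
)

```text
clock: 18.68
tcp_pos: [0.5188, -0.3423, 0.1615]
orientation: [-0.001, 0.09, 0.996, 0.001]
wrist_force: [0.7, 0.5, -2.5]
finger_gap: 0.0295
grip_force: 40.1
```

```bash
python3 plan.py .5202 -.3423 .0865 169.7; python3 w.py w7;  python3 v.py w7; sed -i 's/w60/w70/' e.py; python3 e.py
```

```text
t 18.675 az 169.63 shift mm [-1.5  0.1 75. ] turn [ 0.0012 -0.0019 -0.0011] gap 0.029469160127920186 F [ 0.7  0.5 -2.5]
cheek [240 174  76  12 861] [ 4.79600e-01 -3.34600e-01  4.61000e-02  6.40000e-03  7.97474e+01] [ 0.4792 -0.3355  0.1135] [ 0.4863 -0.3114  0.1156]
pad [250 186  56  16 433] [ 5.01300e-01 -3.38600e-01  4.57000e-02  1.26000e-02  7.85168e+01] [ 0.4986 -0.3389  0.0491]
ball [ 0.5114 -0.2211  0.1237] [ 0.503 -0.227  0.09 ] [ 0.528 -0.209  0.129]
held [ 0.5134 -0.2955  0.2505] [ 5.10100e-01 -3.04000e-01  2.78000e-02  1.20000e-03  6.89371e+01]
(200, 230, 262, 295) tool mm [34.1  0.5 -6.7] [ 33.3  -7.9 -29. ] [34.7  8.8 20.3] n [-1.    -0.002  0.001]
(242, 275, 245, 312) tool mm [ 24.8   0.4 -34. ] [ 17.8 -12.  -35.8] [ 31.5  12.9 -31.8] n [-0.006  0.001 -1.   ]
[ 246  282   65   60 3099]
cap tool mm [ -9.  -11.8 -37. ] [ 16.6  12.6 -37. ]
```

View pics/w7.png

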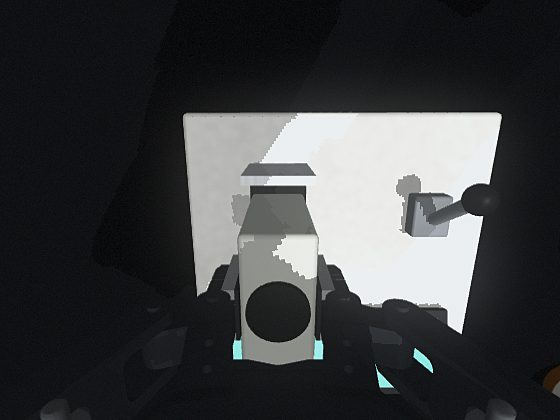

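The cassette hangs over the bay. The near cheek is at (278,170), in line with the cassette. I'll take a fresh pose reading before lowering.

```bash
python3 plan.py .5202 -.3423 .0865 169.7; python3 w.py w8; python3 plan.py .5202 -.3423 .0865 169.7;  python3 v.py w8|head -1; python3 w.py w9; python3 plan.py .5202 -.3423 .0865 169.7;  python3 v.py w9|head -1
```

```text
t 18.725 az 169.66 shift mm [-0.2  0.5 75.8] turn [ 0.0003 -0.0002 -0.0007] gap 0.02978940833360298 F [-0.5  0.1 -1. ]
t 18.775 az 169.67 shift mm [ 0.6  0.8 76.3] turn [-0.0003  0.0009 -0.0005] gap 0.029619715573515094 F [ 0.7 -0.7 -1.5]
cheek [241 172  76  11 828] [ 4.7950e-01 -3.3440e-01  4.6000e-02  6.1000e-03  7.9571e+01] [ 0.4792 -0.3346  0.1136] [ 0.4866 -0.3116  0.1153]
t 18.825 az 169.69 shift mm [ 1.2  0.9 76.4] turn [-0.0007  0.0014 -0.0002] gap 0.029807456355579263 F [-0.3  0.7 -0.6]
cheek [242 170  75  12 861] [ 4.7970e-01 -3.3460e-01  4.5500e-02  6.3000e-03  7.9754e+01] [ 0.4793 -0.3343  0.1135] [ 0.4865 -0.3117  0.1153]
```

arm_command(
  moves=[-0.8,0,0,0,0,0,0,-0.8,0,0,0,0,0,0,-0.8,0,0,0,0,0,0,-0.8,0,0,0,0,0,0,-0.8,0,0,0,0,0,0,-0.8,0,0,0,0,0,0],
)

```text
clock: 19.58
tcp_pos: [0.5208, -0.343, 0.1618]
orientation: [-0.0, 0.09, 0.996, 0.0]
wrist_force: [0.2, 0.7, -1.2]
finger_gap: 0.0293
grip_force: 40.1
```

```bash
python3 plan.py .5202 -.3423 .0865 169.7; python3 w.py w8; python3 plan.py .5202 -.3423 .0865 169.7;  python3 v.py w8|head -1
```

```text
t 19.575 az 169.7 shift mm [ 0.7  0.6 75.3] turn [ 0.0001 -0.0001 -0.    ] gap 0.02934629297207483 F [ 0.2  0.7 -1.2]
t 19.625 az 169.7 shift mm [ 0.7  0.6 75.3] turn [ 0.0001 -0.     -0.    ] gap 0.029030750548811716 F [-0.1 -0.4 -2.5]
cheek [241 170  76  12 873] [ 4.79600e-01 -3.34600e-01  4.57000e-02  6.40000e-03  7.95903e+01] [ 0.4793 -0.3346  0.1135] [ 0.4867 -0.3117  0.1154]
```

arm_command(
  moves=[-0.8,0.7,0.6,6,0,0,0,-0.8,0,0,12,0,0,0,-0.8,0,0,16,0,0,0,-0.8,0,0,16,0,0,0,-0.8,0,0,12,0,0,0,-0.8,0,0,7,0,0,0,-0.8,0,0,3,0,0,0,-0.8,0,0,0,0,0,0],
)

```text
clock: 20.62
tcp_pos: [0.5204, -0.3425, 0.09]
orientation: [0.0, 0.09, 0.996, -0.0]
wrist_force: [-0.3, 0.1, -2.0]
finger_gap: 0.0294
grip_force: 40.1
```

arm_command(
  moves=[-0.8,0,0,1,0,0,0,-0.8,0,0,0,0,0,0,-0.8,0,0,0,0,0,0],
)

```text
clock: 21.0
tcp_pos: [0.5204, -0.3424, 0.0891]
orientation: [0.0, 0.09, 0.996, -0.0]
wrist_force: [0.2, 0.4, -1.2]
finger_gap: 0.0293
grip_force: 40.1
```

arm_command(
  moves=[-0.8,0,0,0.7,0,0,0,-0.8,0,0,0,0,0,0],
)

```text
clock: 21.25
tcp_pos: [0.5202, -0.3423, 0.0881]
orientation: [-0.0, 0.09, 0.996, 0.0]
wrist_force: [-0.3, 0.2, -1.3]
finger_gap: 0.0297
grip_force: 40.1
```

arm_command(
  moves=[-0.8,0,0,1,0,0,0,-0.8,0,0,0,0,0,0],
)

```text
clock: 21.5
tcp_pos: [0.5202, -0.3423, 0.087]
orientation: [-0.0, 0.09, 0.996, 0.0]
wrist_force: [-0.0, 0.3, -1.8]
finger_gap: 0.0298
grip_force: 40.1
```

arm_command(
  moves=[-0.8,0,0,0.7,0,0,0,-0.8,0,0,0,0,0,0],
)

```text
clock: 21.75
tcp_pos: [0.5203, -0.3424, 0.0867]
orientation: [0.0, 0.09, 0.996, -0.0]
wrist_force: [-1.6, 0.4, 1.2]
finger_gap: 0.0295
grip_force: 40.2
```

arm_command(
  moves=[-0.8,0,0,0.5,0,0,0,-0.8,0,0,0,0,0,0],
)

```text
clock: 22.0
tcp_pos: [0.5203, -0.3424, 0.0867]
orientation: [0.0, 0.09, 0.996, -0.0]
wrist_force: [-2.0, 2.0, 5.2]
finger_gap: 0.03
grip_force: 40.9
```

arm_command(
  moves=[-0.2,0,0,0,0,0,0,0.2,0,0,0,0,0,0,0.4,0,0,0,0,0,0,0.4,0,0,-10,0,0,0,0.4,0,0,-25,0,0,0,0.4,0,0,-40,0,0,0,0.4,0,0,-45,0,0,0,0.4,0,0,-30,0,0,0],
)

```text
clock: 23.0
tcp_pos: [0.5208, -0.3428, 0.2393]
orientation: [0.001, 0.09, 0.996, -0.001]
wrist_force: [0.9, -0.7, -0.8]
finger_gap: 0.0596
grip_force: 0.0
```

```bash
cat > b2.py <<'E'
from h import *
for n in ('side',):
    im,d=read_camera(n); cv2.imwrite('pics/side2.png',cv2.resize(im[110:230,230:390],None,fx=4,fy=4)); P=cloud(cam(n),d); h=P[...,2]
    m=(d>0)&(h>.116)&(h<.135)&(P[...,1]<-.15)&(P[...,1]>-.42)&(P[...,0]>.45)&(P[...,0]<.6)
    k,l,s,c=cv2.connectedComponentsWithStats(m.astype(np.uint8))
    for i in range(1,k):
        if s[i,4]>8: print(s[i],P[l==i].mean(0).round(4),np.hstack(cv2.minAreaRect(np.array(P[l==i][:,:2],np.float32,order='C'))).round(3),im[l==i].mean(0).round())
E
python3 b2.py; python3 plan.py .5202 -.3423 .0865 169.7
```

```text
[317 145  27  10 130] [ 0.5187 -0.3339  0.1222] [ 5.2100e-01 -3.3600e-01  4.1000e-02  8.1000e-02  7.9802e+01] [140. 146. 146.]
[323 161   7   6  32] [ 0.5155 -0.2106  0.1245] [ 0.515 -0.211  0.018  0.012  7.2  ] [45. 47. 47.]
t 23.05 az 169.7 shift mm [  3.1   1.8 156.7] turn [-0.0044  0.0077  0.    ] gap 0.05985306509937226 F [ 1.3 -0.8  2.9]
```

View pics/side2.png

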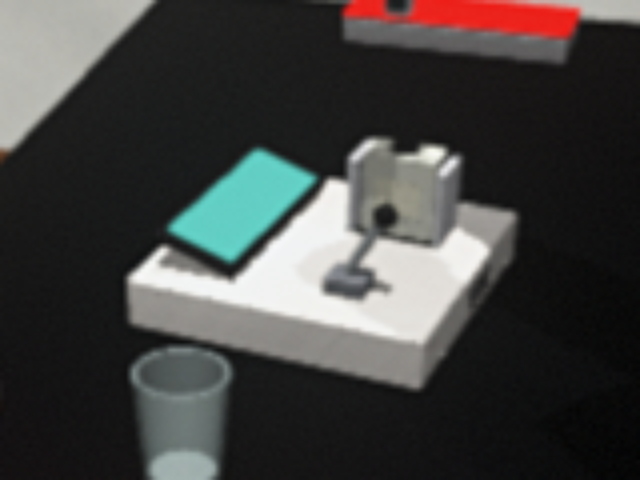

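The cassette stands between the cheeks at about (405,190) in the enlarged crop. The toggle is still at the front stop, with its ball at (385,215). Next, close the fingers and go in front of the toggle. First I'll check the cassette from the wrist.

```bash
python3 plan.py .469 -.209 .2 169.7; python3 w.py w10
```

```text
t 23.05 az 169.7 shift mm [ 76.4 123.3  42.1] turn [-0.0044  0.0077  0.    ] gap 0.05985306509937226 F [ 1.3 -0.8  2.9]
```

View pics/w10.png

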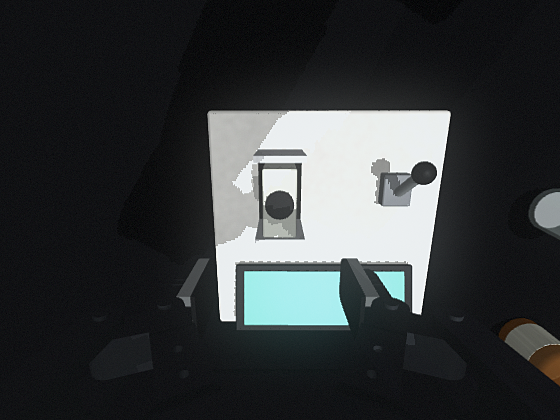

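The cassette is square on the pad between the cheeks, cap at (279,205), with a dark margin on each side. The toggle ball at (424,173) is untouched.

arm_command(
  moves=[-1,5,10,0,0,0,0,-1,14,22,0,0,0,0,-1,17,28,0,0,0,0,-1,17,28,0,0,0,0,-1,14,22,0,0,0,0,-1,8,12,0,0,0,0,-1,0,0,0,0,0,0,-1,0,0,0,0,0,0],
)

```text
clock: 24.1
tcp_pos: [0.4686, -0.2095, 0.2357]
orientation: [0.0, 0.09, 0.996, -0.0]
wrist_force: [0.4, -0.7, -0.4]
finger_gap: 0.0
grip_force: 0.0
```

```bash
python3 plan.py .469 -.209 .11 169.7; python3 w.py w11; python3 v.py w11
```

```text
t 24.1 az 169.68 shift mm [ -0.3   0.5 125.7] turn [-0.0001  0.0001 -0.0003] gap 2.7786288787744506e-05 F [ 0.4 -0.7 -0.4]
cheek [117 241  55   9 457] [ 4.79100e-01 -3.34600e-01  4.67000e-02  6.40000e-03  8.00285e+01] [ 0.4787 -0.3332  0.1132] [ 0.486  -0.3116  0.1154]
cheek [125 251  44  62 586] [ 0.5131 -0.329   0.0672  0.026  15.0425] [ 0.5006 -0.3285  0.1148] [ 0.5489 -0.3217  0.12  ]
cheek [128 314  26   9 136] [ 5.48600e-01 -3.57500e-01  2.65000e-02  1.38000e-02  7.87545e+01] [ 0.5512 -0.3608  0.1136] [ 0.5554 -0.3438  0.12  ]
pad [181 228  12  57 402] [ 5.21000e-01 -3.23400e-01  9.80000e-03  6.93000e-02  7.80136e+01] [ 0.5216 -0.3236  0.049 ]
ball [ 0.5036 -0.2151  0.1201] [ 0.502 -0.223  0.117] [ 0.506 -0.209  0.123]
held [ 0.4559 -0.2071  0.2498] [ 4.57500e-01 -2.07200e-01  2.72000e-02  5.30000e-03  7.88121e+01]
```

arm_command(
  moves=[-1,0,0,12,0,0,0,-1,0,0,25,0,0,0,-1,0,0,30,0,0,0,-1,0,0,28,0,0,0,-1,0,0,18,0,0,0,-1,0,0,12,0,0,0,-1,0,0,0,0,0,0,-1,0,0,0,0,0,0],
)

```text
clock: 25.15
tcp_pos: [0.4687, -0.2093, 0.1115]
orientation: [0.0, 0.09, 0.996, -0.0]
wrist_force: [-0.0, 0.1, 0.1]
finger_gap: -0.0
grip_force: 0.0
```

arm_command(
  moves=[-1,-6,0,0,0,0,0,-1,-10,0,0,0,0,0,-1,-10,0,0,0,0,0,-1,-10,0,0,0,0,0,-1,-10,0,0,0,0,0,-1,-8,0,0,0,0,0,-1,-6,0,0,0,0,0,-1,-6,0,0,0,0,0],
)

```text
clock: 26.15
tcp_pos: [0.5335, -0.2208, 0.1109]
orientation: [-0.0, 0.09, 0.996, 0.0]
wrist_force: [0.4, 0.3, 0.0]
finger_gap: 0.0
grip_force: 0.0
```

```bash
python3 w.py w12
cat > k.py <<'E'
from h import *
im,d=read_camera('side'); P=cloud(cam('side'),d); h=P[...,2]
m=(d>0)&(im.max(2)<70)&(h>.10)&(h<.135)&(P[...,1]<-.19)&(P[...,1]>-.24)&(P[...,0]>.45)&(P[...,0]<.62); print('side black',P[m].min(0),P[m].max(0),P[m].mean(0)) if m.any() else print('none')
cv2.imwrite('pics/side3.png',cv2.resize(im[110:230,230:390],None,fx=4,fy=4))
E
python3 k.py
```

```text
side black [ 0.52499175 -0.22437951  0.11690186] [ 0.56959071 -0.20484307  0.13465049] [ 0.54705246 -0.21391936  0.12719997]
```

View pics/side3.png

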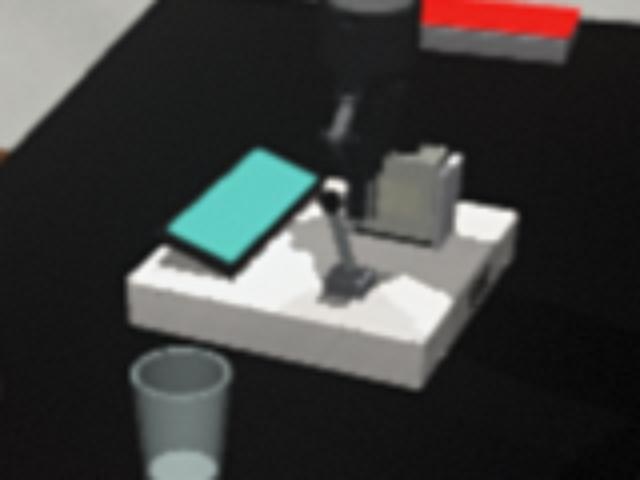

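The toggle is past upright and leaning to the rear (ball at (330,198)). I'll back off, rise and check.

arm_command(
  moves=[-1,8,0,0,0,0,0,-1,16,0,0,0,0,0,-1,16,0,0,0,0,0,-1,0,0,-25,0,0,0,-1,0,0,-40,0,0,0,-1,0,0,-40,0,0,0,-1,0,0,-20,0,0,0,-1,0,0,0,0,0,0],
)

```text
clock: 27.25
tcp_pos: [0.4941, -0.214, 0.2377]
orientation: [0.002, 0.09, 0.996, -0.001]
wrist_force: [0.2, 0.0, -1.2]
finger_gap: -0.0001
grip_force: 0.0
```

```bash
python3 k.py; python3 b.py >/dev/null
cat > f.py <<'E'
from h import *
im,d=read_camera('top'); P=cloud(cam('top'),d); h=P[...,2]
m=(d>0)&(im.max(2)<80)&(h>.10)&(h<.14)&(P[...,1]<-.18)&(P[...,1]>-.25)&(P[...,0]>.45)&(P[...,0]<.62)
print('top ball',P[m].mean(0).round(4) if m.any() else None)
z=np.load('top0.npz'); D=cv2.absdiff(im,z['im']).max(2)>60; k,l,s,c=cv2.connectedComponentsWithStats(D.astype(np.uint8)); print([(s[i].tolist()) for i in range(1,k) if s[i,4]>25])
print(get_state()['clock'])
E
python3 f.py
```

```text
side black [ 0.56204952 -0.22449385  0.11722712] [ 0.57470902 -0.21250546  0.13114089] [ 0.56810263 -0.21943702  0.12524621]
top ball [ 0.5653 -0.2237  0.1258]
[[377, 162, 183, 258, 24992], [378, 202, 14, 17, 103], [103, 208, 18, 30, 323], [441, 403, 8, 17, 78]]
27.35
```

```bash
python3 -c "
from workcell import *
print(hand_in())"
```

```text
the job is handed in; nothing more can be done
None
```

I handed in the job at 27 s of the 72 s allowed. The one-cap cassette was stood on the bench, re-gripped by its flat faces and set square on the pad between the bay's cheeks. After letting go I flipped the toggle, and its ball measures at the rear stop. A before-and-after comparison of the top view, which the arm partly hid, showed no other change.

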